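# Reverse a row of plumbing items onto the carrying board

## Task

Move the four items that stand in a row on the plywood bench rack over to the empty grey carrying board, in reverse order: the item nearest the rack's handle goes to the place farthest from the board's handle, the second to the second farthest, and so on, until the item farthest from the rack's handle stands next to the board's handle. Stand each one upright in the middle of its own square black mat, and let go.

Things in the scene. Friction and masses are not known exactly. Their poses are not given: they have to be found in the camera images.
- saw: Hole saw standing on its teeth: red cup 50 mm in diameter and 39 mm tall, with a steel shank 11 mm in diameter on its axis, 69 mm tall overall, 0.16 kg. Origin: centre of its underside, z up along the shank. Round, so yaw does not matter.
- tin: Flat round closed tin (flux), bare metal, 57 mm in diameter, 27 mm tall, 0.09 kg. Origin: centre of its underside, z up.
- pipe_coupling: White plastic pipe coupling standing upright, 48 mm in diameter, 50 mm tall, 0.03 kg; grip it round the outside (its bore is solid). Origin: centre of its underside, z up.
- copper_coupling: Small copper pipe coupling standing upright, 24 mm in diameter, 36 mm tall, 0.02 kg; grip it round the outside (its bore is solid). Origin: centre of its underside, z up.
- rack: Plywood bench rack, fixed flat on the table; slab 80 (x) x 316 (y) x 12 mm, from y = -176 to +140 mm, steel bow handle 52 mm high across its end at y = -156 mm. Origin: underside, below the middle of the row of places; y along the row, away from the handle; z up. Black seats at y = -102, -34, +34, +102 mm, tops at z = 18 mm, one item in the centre of each at the start.
- board: Grey carrying board, empty, fixed flat on the table; slab 80 (x) x 316 (y) x 12 mm, from y = -176 to +140 mm, steel bow handle 52 mm high across its end at y = -156 mm. Origin: underside, below the middle of the row of places; y along the row, away from the handle; z up. Mats (60 mm square, level with the top) centred at x = 0, y = -102, -34, +34, +102 mm. Tools lie beside both, under 30 mm high.
- seat_saw: Black round seat, 62 mm across and 6 mm thick, fixed on the bench rack; one of four that look alike, this is the one on which the hole saw stands at the start (the seat stays there, so it keeps a record of the old order). Origin: centre of its underside, z up; its top is 6 mm above the origin.
- seat_tin: Black round seat, 62 mm across and 6 mm thick, fixed on the bench rack; one of four that look alike, this is the one on which the flat tin stands at the start (the seat stays there, so it keeps a record of the old order). Origin: centre of its underside, z up; its top is 6 mm above the origin.
- seat_pipe_coupling: Black round seat, 62 mm across and 6 mm thick, fixed on the bench rack; one of four that look alike, this is the one on which the white pipe coupling stands at the start (the seat stays there, so it keeps a record of the old order). Origin: centre of its underside, z up; its top is 6 mm above the origin.
- seat_copper_coupling: Black round seat, 62 mm across and 6 mm thick, fixed on the bench rack; one of four that look alike, this is the one on which the copper coupling stands at the start (the seat stays there, so it keeps a record of the old order). Origin: centre of its underside, z up; its top is 6 mm above the origin.
Not all that is in view belongs to the job. What is shaped like the pipe_coupling but green or orange is not meant. Leave any pink or turquoise look-alike of the tin alone.

How it is judged:
At the end, for the whole second after the job is handed in: Each item stands released, upright (within 7 degrees) and at rest on the carrying board, within 15 mm along and 15 mm across of its mat's centre; first from the rack's handle at the start is now last from the board's handle, second is third, third is second, last is first (((y of seat_saw in the frame of rack between -0.122 and -0.082 m and y of saw in the frame of board between 0.087 and 0.117 m) or (y of seat_saw in the frame of rack between -0.054 and -0.014 m and y of saw in the frame of board between 0.019 and 0.049 m) or (y of seat_saw in the frame of rack between 0.014 and 0.054 m and y of saw in the frame of board between -0.049 and -0.019 m) or (y of seat_saw in the frame of rack between 0.082 and 0.122 m and y of saw in the frame of board between -0.117 and -0.087 m)) and x of saw in the frame of board between -0.015 and 0.015 m and z of saw in the frame of board between 0.007 and 0.017 m and angle between each of saw, tin, pipe_coupling, copper_coupling's own z axis and vertical below 0.12 rad and linear speed of each of saw, tin, pipe_coupling, copper_coupling below 0.02 m/s and angular speed of each of saw, tin, pipe_coupling, copper_coupling below 0.2 rad/s and ((y of seat_tin in the frame of rack between -0.122 and -0.082 m and y of tin in the frame of board between 0.087 and 0.117 m) or (y of seat_tin in the frame of rack between -0.054 and -0.014 m and y of tin in the frame of board between 0.019 and 0.049 m) or (y of seat_tin in the frame of rack between 0.014 and 0.054 m and y of tin in the frame of board between -0.049 and -0.019 m) or (y of seat_tin in the frame of rack between 0.082 and 0.122 m and y of tin in the frame of board between -0.117 and -0.087 m)) and x of tin in the frame of board between -0.015 and 0.015 m and z of tin in the frame of board between 0.007 and 0.017 m and ((y of seat_pipe_coupling in the frame of rack between -0.122 and -0.082 m and y of pipe_coupling in the frame of board between 0.087 and 0.117 m) or (y of seat_pipe_coupling in the frame of rack between -0.054 and -0.014 m and y of pipe_coupling in the frame of board between 0.019 and 0.049 m) or (y of seat_pipe_coupling in the frame of rack between 0.014 and 0.054 m and y of pipe_coupling in the frame of board between -0.049 and -0.019 m) or (y of seat_pipe_coupling in the frame of rack between 0.082 and 0.122 m and y of pipe_coupling in the frame of board between -0.117 and -0.087 m)) and x of pipe_coupling in the frame of board between -0.015 and 0.015 m and z of pipe_coupling in the frame of board between 0.007 and 0.017 m and ((y of seat_copper_coupling in the frame of rack between -0.122 and -0.082 m and y of copper_coupling in the frame of board between 0.087 and 0.117 m) or (y of seat_copper_coupling in the frame of rack between -0.054 and -0.014 m and y of copper_coupling in the frame of board between 0.019 and 0.049 m) or (y of seat_copper_coupling in the frame of rack between 0.014 and 0.054 m and y of copper_coupling in the frame of board between -0.049 and -0.019 m) or (y of seat_copper_coupling in the frame of rack between 0.082 and 0.122 m and y of copper_coupling in the frame of board between -0.117 and -0.087 m)) and x of copper_coupling in the frame of board between -0.015 and 0.015 m and z of copper_coupling in the frame of board between 0.007 and 0.017 m); the robot touches nothing.
It also fails if it takes over 102 s, if anything falls off the work surface, if the arm or the gripper's body presses on something with over 40 N, if the wrist force passes 120 N, or if a joint passes its speed limit or range.

## Robot

A 6-joint arm with a two-finger parallel gripper is mounted at the origin on a cart in front of the work surface, level with it; the furniture and walls round the work are solid. World frame = base frame: x ahead of the robot, y to its left, z up, the work surface at z = 0. Lengths are in m, angles in rad, forces in N, time in s.
With the tool pointing down it reaches from about 0.35 to 0.775 m from the base axis. Payload 7.3 kg.
Tool frame: the origin (TCP) lies between the finger pads; the fingertips stand tcp_to_tips ahead of it and the grasp point (between the pads) is the TCP (tcp_to_tips is the distance from the TCP to the fingertips, in m); z points along the fingers, y is the line along which they close (so a half turn about z gives the same grasp; the last joint's range is limited). The gripper opens to 92 mm and grips with 3 to 60 N. Pads are 19 mm wide; open, the fingers measure 130 mm over their backs; the gripper's body (75 mm by 190 mm) begins 47 mm behind the grasp point.
Start: joints at [1.044, 0.342, 1.524, -0, 1.275, -0.146], TCP at [0.195, 0.487, 0.209] pointing down, gripper open.
Joint ranges: [-2.53, 2.53], [-0.77, 2.02], [0.04, 2.7], [-1, 4.14], [0.28, 2.66], [-3.11, 3.11]. Speed limits (rad/s): [2.57, 2.57, 3.14, 3.14, 3.14, 3.14].

## Interface

Orientations are given as a unit quaternion [x, y, z, w].
In Python, from rig import * gives the robot as it stands. Calls block until the motion is done:
- move_pose(position, orientation): joint-space move of the TCP to a pose.
- move_linear(position, rotation=None, speed=0.15): straight line of the TCP; rotation=None keeps the orientation; speed is the mean speed in m/s.
- move_j(angles): joint-space move.
- open_jaws() and clamp(squeeze=None): open the fingers fully, or close them until they stop; squeeze is the grip in N (None keeps the last).
- pause(seconds).
- inverse_kinematics(position, orientation): joint angles nearest the present ones, or None.
- get_image(name): name is "scene" or "side" or "wrist"; returns the picture (480x640x3 uint8, red, green, blue); there is no depth.
- camera_params(name): a dict with "vfov" (degrees; the focal length in pixels is half the picture's height over the tangent of half this angle, whatever the lens; pixels are square), "cx", "cy" (the principal point, pixels), "k1" (the pictures are not rectified: a ray, as slopes to the right and down, at radius r is drawn at 1 + k1 r^2 times it, then the intrinsics apply), "cam_to_world" (4x4, takes a point from camera to world coordinates). Camera axes: x right, y down, z forward; pixel columns grow to the right and rows downward; lengths in m; the calibration is good to about 2 mm. A picture is of the moment at which its call begins: read the wrist's pose just before it. camera_params takes no time and is no camera call; for the wrist camera it gives the pose at the moment of the call.
A pose or a line that the arm cannot do raises Unreachable and nothing moves.
- close_job(): hands the job in; it is judged then, once.
Readings, each from a call of its own:
- read_clock(): time.
- read_joint_positions(): joint angles.
- read_joint_velocities(): joint speeds.
- read_joint_torque(): joint torques, N m.
- read_tcp_pos(): TCP position.
- read_tcp_rot(): TCP orientation.
- read_force(): force on the tool from outside, world axes, zero at the start.
- read_moment(): the same for the moment, N m.
- read_opening(): finger opening in m.
- read_grasp_force(): force on a finger pad.
Only numpy, scipy, OpenCV 4.12 (cv2) and the standard library are available. Lean on these libraries where they do the work, as an engineer would, in place of code of your own. Each camera call takes 0.05 s, during which the arm holds its last target. There are 200 camera calls.

## Working session

There is one attempt and no reset: what is moved stays moved. The work goes in short steps, each a Python script; the robot and the scene stay as the last script left them, time stands still between calls to the robot, and variables do not carry over. Pictures are saved under pics/ and viewed, at most 14 in all, crops included, and the job is handed in when it is done.

```bash
mkdir -p pics; ls; python3 - <<'E'
from rig import *
import cv2
for n in("scene","side","wrist"):
    c=camera_params(n); print(n,c)
    cv2.imwrite(f"pics/{n}0.png",get_image(n)[:,:,::-1])
print(read_clock(),read_tcp_rot())
E
```

```text
pics
scene {'vfov': 53.368363724613346, 'cx': 326.65475537835465, 'cy': 247.9073406137138, 'k1': -0.11084467706456955, 'cam_to_world': array([[-0.90589659, -0.17752272,  0.38449584,  0.13974684],
       [-0.42343239,  0.39577135, -0.81490493,  0.91329799],
       [-0.00750829, -0.90102759, -0.43369678,  0.5199084 ],
       [ 0.        ,  0.        ,  0.        ,  1.        ]])}
side {'vfov': 48.74934644305257, 'cx': 318.0986039514773, 'cy': 239.79512980001002, 'k1': -0.030659020867745527, 'cam_to_world': array([[-0.5470016 ,  0.71477611, -0.43575723,  1.03715733],
       [ 0.83712197,  0.46455486, -0.28881756,  0.33810782],
       [-0.00400675, -0.52276561, -0.85246704,  1.0087334 ],
       [ 0.        ,  0.        ,  0.        ,  1.        ]])}
wrist {'vfov': 60.66353867131646, 'cx': 321.34134770309345, 'cy': 243.04331111547415, 'k1': -0.09552483248825004, 'cam_to_world': array([[ 3.72245956e-01,  8.89412401e-01,  2.65289519e-01,
         1.24283987e-01],
       [ 9.28134011e-01, -3.56576444e-01, -1.06866723e-01,
         5.16598075e-01],
       [-4.52595715e-04,  2.86004931e-01, -9.58228039e-01,
         3.82838683e-01],
       [ 0.00000000e+00,  0.00000000e+00,  0.00000000e+00,
         1.00000000e+00]])}
0.15 [ 1.89248730e-01  9.81929036e-01 -5.05811416e-04 -1.72198352e-04]
```

View pics/scene0.png

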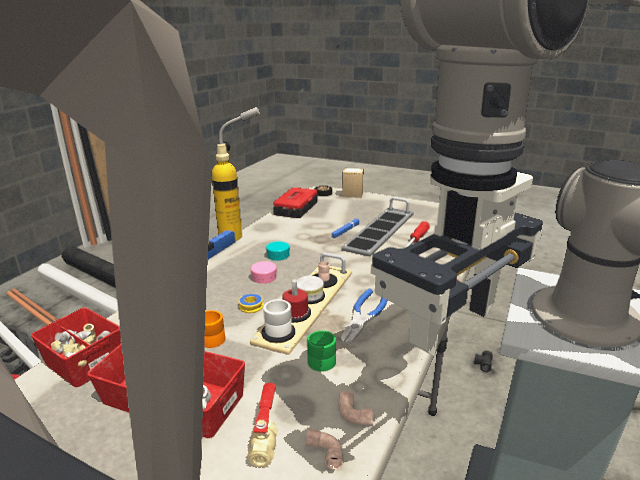

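View pics/side0.png

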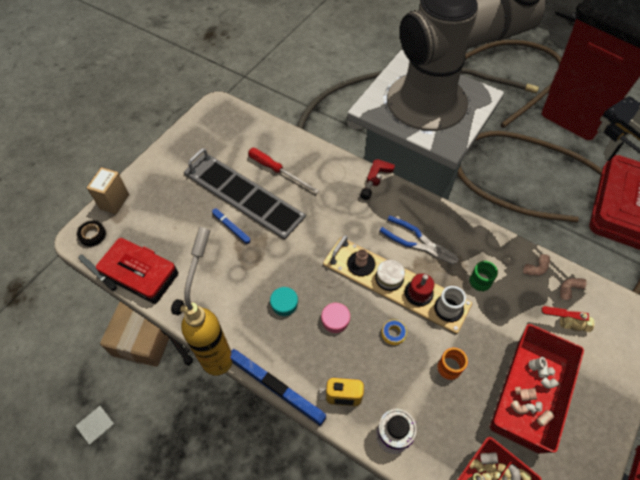

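The side view shows the whole scene. The rack's handle is at (337,248), and from it the row runs copper (362,260), tin (390,273), red saw (421,288), white coupling (452,303). The board's handle is at (197,160), with its mats running to (283,215). The look-alikes to leave alone are green (484,274), orange (453,362), pink (336,318) and turquoise (284,300). Next I measure the slab and mats, and take an enlarged crop to confirm.

```bash
cat > h.py <<'E'
from rig import *
import cv2, numpy as np
def K(c):
    f=240/np.tan(np.radians(c["vfov"]/2)); return np.array([[f,0,c["cx"]],[0,f,c["cy"]],[0,0,1]])
def to_plane(c,uv,z):
    n=cv2.undistortPoints(np.float64(uv).reshape(-1,1,2),K(c),np.array([0,0,0,0,0.]) ).reshape(-1,2)
    # forward model r_d=r(1+k1 r^2) = OpenCV k1
    n=cv2.undistortPointsIter(np.float64(uv).reshape(-1,1,2),K(c),np.array([c["k1"],0,0,0.]),None,None,(3,50,1e-10)).reshape(-1,2)
    T=c["cam_to_world"]; d=np.c_[n,np.ones(len(n))]@T[:3,:3].T
    return T[:3,3]+d*((z-T[2,3])/d[:,2])[:,None]
def shot(n):
    c=camera_params(n); return c,get_image(n)[:,:,::-1].copy()
E
sed -i '/np.array(\[0,0,0,0,0.\])/d' h.py
python3 - <<'E'
from h import *
c=camera_params("side"); im=cv2.imread("pics/side0.png"); hsv=cv2.cvtColor(im,cv2.COLOR_BGR2HSV)
print("plywood px",hsv[262,340],hsv[300,400],"mat",hsv[172,208],hsv[215,284],"table",hsv[250,280])
m=cv2.inRange(hsv,(15,60,120),(35,255,255)); m[:230]=0;m[345:]=0;m[:,:315]=0;m[:,480:]=0
p=to_plane(c,np.argwhere(m)[:,::-1],.012)[:,:2]; r=cv2.minAreaRect(p.astype(np.float32)); print("rack",len(p),r); print(cv2.boxPoints(r))
m2=cv2.inRange(hsv,(0,0,0),(179,255,60)); m2[:150]=0;m2[245:]=0;m2[:,:180]=0;m2[:,310:]=0
for k in cv2.findContours(m2,0,2)[0]:
    if cv2.contourArea(k)>150:
        w=to_plane(c,k.reshape(-1,2),.012)[:,:2]; rr=cv2.minAreaRect(w.astype(np.float32)); print("mat",cv2.minAreaRect(k)[0],rr)
a=cv2.resize(im[230:345,310:500],None,fx=4,fy=4,interpolation=2); b=cv2.resize(np.dstack([m|m2]*3)[130:360,170:490],None,fx=1,fy=1)
cv2.imwrite("pics/c1.png",a); cv2.imwrite("pics/m1.png",b)
E
```

```text
plywood px [ 27  83 227] [ 20 103 225] mat [20 26 29] [10 28 27] table [ 20  54 178]
rack 2948 ((0.5373849272727966, 0.20078518986701965), (0.24728210270404816, 0.3120381534099579), 31.221633911132812)
[[0.35077852 0.27011847]
 [0.5125235  0.00327324]
 [0.72399133 0.1314519 ]
 [0.5622464  0.39829713]]
mat (282.27349853515625, 217.19613647460938) ((0.5211527943611145, -0.10108548402786255), (0.05764216557145119, 0.05718664824962616), 86.37773132324219)
mat (259.5, 202.5) ((0.5169824361801147, -0.16833771765232086), (0.05579886958003044, 0.057315971702337265), 86.45536804199219)
mat (237.0, 188.50001525878906) ((0.5126898288726807, -0.23703233897686005), (0.05598470941185951, 0.057009246200323105), 87.22029113769531)
mat (215.75001525878906, 174.75) ((0.5087908506393433, -0.3049238324165344), (0.05760142579674721, 0.05722188204526901), 87.40544128417969)
```

View pics/c1.png

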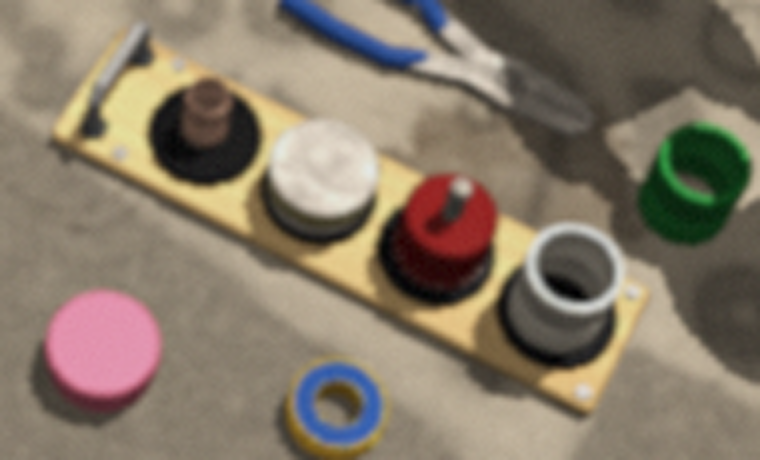

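The crop confirms the order from the handle: copper (362,264), tin (391,272), saw (422,284), white coupling (454,297). The green and pink pieces are off the rack. I'll cast rays at the item tops and slab corners.

```bash
python3 - <<'E'
from h import *
c=camera_params("side")
cr=lambda u,v:(u/4+310-.4,v/4+230-.4)
W=lambda u,v,z:to_plane(c,[cr(u,v)],z)[0,:2]
t=np.array([W(208,93,.054),W(325,165,.045),W(450,215,.057),W(575,267,.068)])
print("tops",t.round(4),np.linalg.norm(np.diff(t,axis=0),axis=1))
k=np.array([W(125,32,.012),W(53,135,.012),W(588,408,.012),W(650,292,.012)])
print("corners",k.round(4),"sides",np.linalg.norm(np.roll(k,-1,0)-k,axis=1))
h=(k[0]+k[1])/2;e=(k[2]+k[3])/2;d=(e-h)/np.linalg.norm(e-h);o=h+.176*d*np.linalg.norm(e-h)/.316
print("dir",d,"yaw",np.degrees(np.arctan2(d[1],d[0])))
for y in(-.102,-.034,.034,.102):print(o+d*y)
# look from above at the rack with the wrist camera
import math
T=camera_params("wrist")["cam_to_world"];print("cam rel",T[:3,3]-read_tcp_pos(),T[:3,2])
E
```

```text
tops [[0.5265 0.108 ]
 [0.5257 0.1783]
 [0.5227 0.2468]
 [0.5207 0.3124]] [0.07028291 0.06855082 0.06562181]
corners [[0.4955 0.0395]
 [0.5718 0.0415]
 [0.557  0.3502]
 [0.4818 0.3496]] sides [0.07636771 0.30914058 0.07518717 0.3103881 ]
dir [-0.04594077  0.99894417] yaw 92.63313912010511
[0.53038345 0.11093067]
[0.52725948 0.17885887]
[0.52413551 0.24678707]
[0.52101153 0.31471528]
cam rel [-0.07065131  0.02947778  0.17428915] [ 0.26539655 -0.10668106 -0.95821909]
```

```bash
cat >> h.py <<'E'
def quat(alpha):  # tool down, closing axis at world yaw alpha
    th=(np.pi/2+alpha)/2; return [np.cos(th),np.sin(th),0,0]
E
python3 - <<'E'
from h import *
try: print("tips",tcp_to_tips)
except NameError: print("no tips name")
c=camera_params("side")
for n,uv in dict(blue=[(213,210),(222,209),(240,242),(249,238)],screw=[(250,155),(270,170),(300,192),(313,193)],pliers=[(385,240),(420,248),(440,257),(400,218)]).items(): print(n,to_plane(c,uv,.012)[:,:2].round(3).tolist())
ro=np.radians(2.6);bo=np.radians(-3.5)
for p,a in[((.525,.19,.30),ro),((.515,-.2,.30),bo),((.52,.31,.05),ro),((.509,-.305,.05),bo)]:
    for k in(0,np.pi):
        q=inverse_kinematics(p,quat(a+k)); print(p,k,None if q is None else np.round(q,2))
E
```

```text
tips 0.019
blue [[0.592, -0.245], [0.578, -0.23], [0.626, -0.141], [0.607, -0.13]]
screw [[0.414, -0.273], [0.426, -0.204], [0.441, -0.107], [0.427, -0.08]]
pliers [[0.448, 0.124], [0.424, 0.199], [0.42, 0.246], [0.378, 0.124]]
(0.525, 0.19, 0.3) 0 [ 0.21  0.35  1.26 -0.    1.53  0.16]
(0.525, 0.19, 0.3) 3.141592653589793 [ 0.21  0.35  1.26 -0.    1.53 -2.98]
(0.515, -0.2, 0.3) 0 [-0.51  0.34  1.27 -0.    1.52 -0.45]
(0.515, -0.2, 0.3) 3.141592653589793 [-0.51  0.34  1.27 -0.    1.52  2.69]
(0.52, 0.31, 0.05) 0 [ 0.41  0.64  1.49 -0.    1.01  0.37]
(0.52, 0.31, 0.05) 3.141592653589793 [ 0.41  0.64  1.49 -0.    1.01 -2.78]
(0.509, -0.305, 0.05) 0 [-0.67  0.63  1.53 -0.    0.99 -0.61]
(0.509, -0.305, 0.05) 3.141592653589793 [-0.67  0.63  1.53 -0.    0.99  2.53]
```

Those agree with the known sizes to a few mm, and each finger clears the loose tools. Next is one wrist view over each row to refine the numbers.

```bash
python3 - <<'E'
from h import *
ro=np.radians(2.6);bo=np.radians(-3.5)
move_pose((.525,.17,.30),quat(ro)); c,im=shot("wrist"); cv2.imwrite("pics/w1.png",im); np.save("w1.npy",c["cam_to_world"])
# pixels expected for the items
T=np.linalg.inv(c["cam_to_world"])
for n,p in dict(cop=(.530,.111,.054),tin=(.527,.179,.045),saw=(.524,.247,.057),pipe=(.521,.315,.068)).items():
    print(n,cv2.projectPoints(np.float64([p]),cv2.Rodrigues(T[:3,:3])[0],T[:3,3],K(c),np.array([c["k1"],0,0,0]))[0].ravel().round(0))
move_pose((.515,-.22,.30),quat(bo)); c,im=shot("wrist"); cv2.imwrite("pics/w2.png",im)
hsv=cv2.cvtColor(im,cv2.COLOR_BGR2HSV); m=cv2.inRange(hsv,(0,0,0),(179,255,60))
for k in cv2.findContours(m,0,2)[0]:
    if cv2.contourArea(k)>800:
        w=to_plane(c,k.reshape(-1,2),.012)[:,:2]; rr=cv2.minAreaRect(w.astype(np.float32)); print("mat",np.round(cv2.minAreaRect(k)[0]),rr)
print(read_clock())
E
```

```text
cop [323. 255.]
tin [323. 191.]
saw [323. 124.]
pipe [323.  49.]
mat [320. 386.] ((0.49614381790161133, -0.5113900303840637), (0.34186851978302, 1.0505826473236084), 86.52092742919922)
mat [320. 264.] ((0.5106242895126343, -0.3041033148765564), (0.05442250147461891, 0.05604320392012596), 86.5147705078125)
mat [321. 208.] ((0.5152316689491272, -0.23682010173797607), (0.05616290494799614, 0.057237111032009125), 86.56949615478516)
mat [539. 218.] ((0.7728267312049866, -0.2694358825683594), (0.16729247570037842, 0.07406562566757202), 70.78377532958984)
mat [320. 148.] ((0.5190063118934631, -0.16922225058078766), (0.05893437936902046, 0.05888498201966286), 86.55313110351562)
mat [320.  84.] ((0.5232474207878113, -0.10150614380836487), (0.05768825113773346, 0.058835387229919434), 86.54505920410156)
3.4083
```

View pics/w1.png

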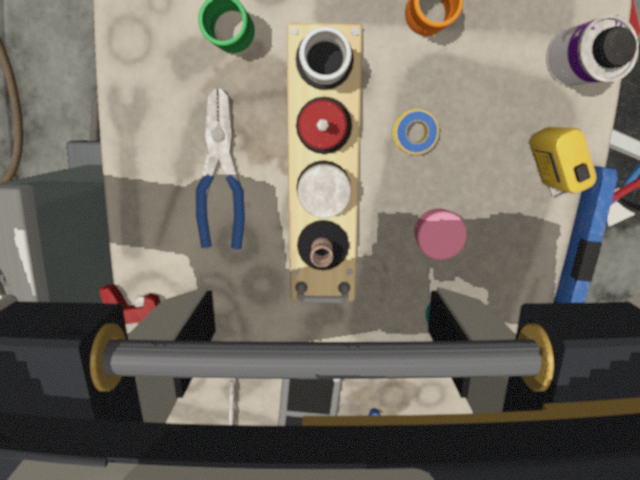

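View pics/w2.png

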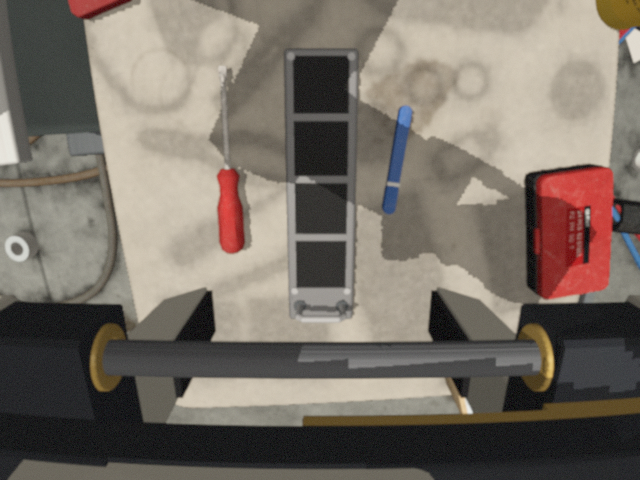

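The wrist view matches the predicted positions: copper (321,252), tin (324,189), saw (323,125), pipe (326,55). It also confirms the mats at (320,84), (320,148), (321,208) and (320,264), with the board's handle at (322,310). The screwdriver and the blue marker lie beside the board, clear of the fingers at tip height. I'll move the copper coupling first.

```bash
cat >> h.py <<'E'
ro=np.radians(2.6);bo=np.radians(-3.5)
# name: wrist px in w1, top z, side-view xy, mat xy, grip height, item width, squeeze
IT=dict(copper=((321,252),.054,(.5265,.108),(.5223,-.1013),.025,.024,12),
 tin=((324,189),.045,(.5257,.1783),(.518,-.1690),.022,.057,20),
 saw=((323,125),.057,(.5227,.2468),(.514,-.2369),.029,.050,25),
 pipe=((325.5,55),.068,(.5207,.3124),(.5098,-.3045),.030,.048,10))
def where(n):
    c=camera_params("wrist"); c["cam_to_world"]=np.load("w1.npy")
    w=to_plane(c,[IT[n][0]],IT[n][1])[0,:2]; return w,(w+np.array(IT[n][2]))/2
def carry(n):
    px,zt,s,m,h,wd,sq=IT[n]; w,p=where(n)
    move_pose((*p,.16),quat(ro)); move_linear((*p,.018+h),speed=.12)
    clamp(sq); o=read_opening(); print(n,"opening",round(o,4),"expected",wd)
    if abs(o-wd)>.006: return print("bad grasp - stop")
    move_linear((*p,.17),speed=.15); print("held",round(read_opening(),4),read_grasp_force())
    move_pose((*m,.17),quat(bo)); move_linear((*m,.06+h),speed=.15); move_linear((*m,.0135+h),speed=.05)
    print("force at set-down",np.round(read_force(),1)); open_jaws(); move_linear((*m,.18),speed=.15); print("t",read_clock())
E
python3 - <<'E'
from h import *
for n in IT: print(n,[v.round(4) for v in where(n)])
carry("copper")
c,im=shot("side"); cv2.imwrite("pics/s2.png",cv2.resize(im[120:330,170:490],None,fx=2.4,fy=2.4))
E
```

```text
copper [array([0.528, 0.114]), array([0.5273, 0.111 ])]
tin [array([0.5281, 0.1807]), array([0.5269, 0.1795])]
saw [array([0.5239, 0.2461]), array([0.5233, 0.2464])]
pipe [array([0.5231, 0.3098]), array([0.5219, 0.3111])]
copper opening 0.0001 expected 0.024
bad grasp - stop
```

View pics/s2.png

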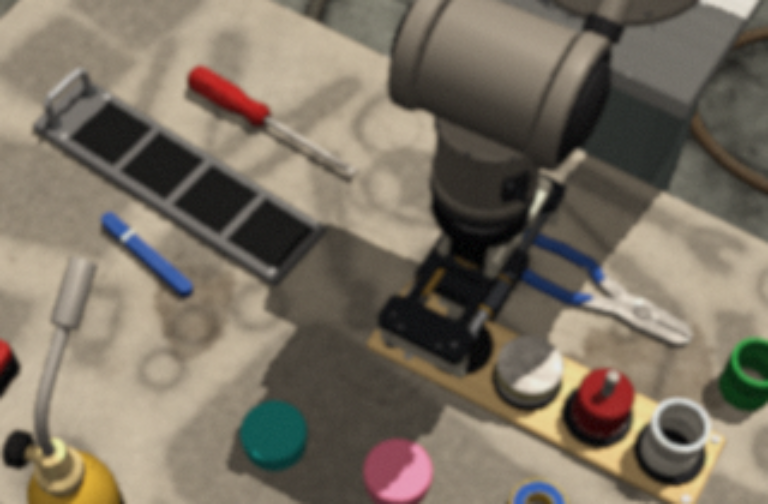

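The jaws closed to nothing and hide the copper coupling. I'll check the readings, open, lift straight up and look.

```bash
python3 - <<'E'
from h import *
print(read_tcp_pos(),read_tcp_rot(),read_opening(),read_grasp_force(),read_force())
open_jaws(); print(read_opening())
p=read_tcp_pos(); move_linear((p[0],p[1],.16)); move_pose((.527,.05,.22),quat(ro)); 
c,im=shot("wrist"); np.save("w3.npy",c["cam_to_world"]); cv2.imwrite("pics/w3.png",im); print(read_clock())
E
```

```text
[0.52726159 0.1109862  0.04298899] [ 6.90908765e-01  7.22941961e-01  1.11659405e-05 -1.42154354e-05] 0.00029121924270032685 0.0 [-0.04358119  0.74517471  0.43913441]
0.09194118540670285
10.2417
```

View pics/w3.png

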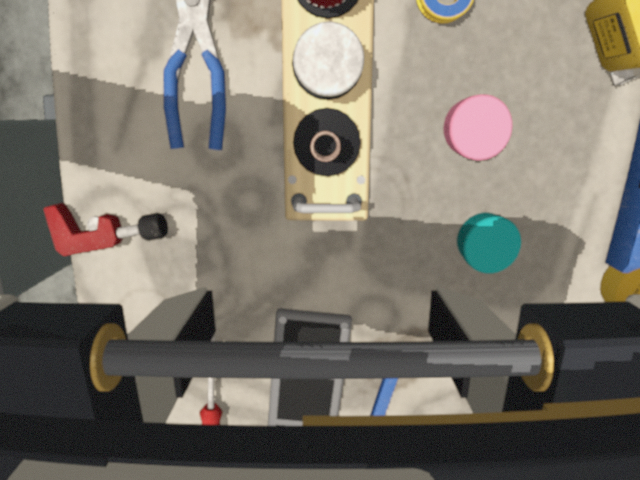

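The copper coupling still stands, with its rim at (325,146) and its seat at (327,141). I'll compute its position and fix the axis.

```bash
python3 - <<'E'
from h import *
c=camera_params("wrist"); c["cam_to_world"]=np.load("w3.npy")
for n,uv,z in[("cop top",(325,146),.054),("seat",(327,141),.018),("tin top",(329,60),.045),("tin low",(329,60),.018)]: print(n,to_plane(c,[uv],z)[0])
c["cam_to_world"]=np.load("w1.npy")
for n,uv,z in[("cop top",(321,252),.054),("seat",(323,245),.018)]: print(n,to_plane(c,[uv],z)[0])
s=camera_params("side"); cr=lambda u,v:(u/4+310-.4,v/4+230-.4)
print("side seat",to_plane(s,[cr(206,133)],.018),"side cop top",to_plane(s,[cr(208,90)],.054))
E
```

```text
cop top [0.52845187 0.10854275 0.054     ]
seat [0.53046467 0.11106049 0.018     ]
tin top [0.5286868  0.17603514 0.045     ]
tin low [0.52901437 0.17982148 0.018     ]
cop top [0.52802931 0.11395174 0.054     ]
seat [0.53048559 0.11105139 0.018     ]
side seat [[0.52902585 0.11109903 0.018     ]] side cop top [[0.52489876 0.10712449 0.054     ]]
```

Every measurement puts it inside the jaws, yet they closed to zero. I'll go down again and photograph from the wrist before and after closing.

```bash
python3 - <<'E'
from h import *
p=(.5285,.110)
move_pose((*p,.16),quat(ro)); move_linear((*p,.10)); a=shot("wrist")[1]; move_linear((*p,.040),speed=.12); b=shot("wrist")[1]
clamp(20); print(read_opening(),read_grasp_force()); pause(.3); print(read_opening(),read_grasp_force(),read_tcp_pos(),read_clock())
d=shot("wrist")[1]
cv2.imwrite("pics/g1.png",np.hstack([x[130:400,190:450] for x in(a,b,d)]))
E
```

```text
0.00045812121900372127 0.0
0.0004346161092485695 0.0 [0.52850046 0.1100163  0.04002489] 13.7167
```

View pics/g1.png

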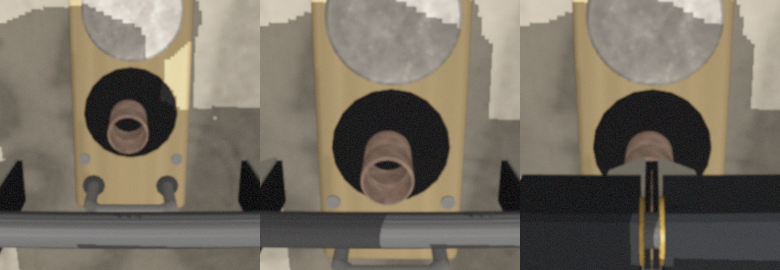

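In the third panel the closed fingers hide the coupling's rim while its base stays visible. So the fingers seem to close above it, higher than the TCP figure implies. I'll check fingertip height in the scene camera, which looks from low down.

```bash
python3 - <<'E'
from h import *
c,im=shot("scene"); T=np.linalg.inv(c["cam_to_world"]); p=read_tcp_pos()
P=np.float64([p,p-[0,0,.019],[.529,.110,.054],[.529,.110,.018],[.529,.110,.10]])
uv=cv2.projectPoints(P,cv2.Rodrigues(T[:3,:3])[0],T[:3,3],K(c),np.array([c["k1"],0,0,0]))[0].reshape(-1,2); print(uv.round(1))
x0,y0=int(uv[0,0])-60,int(uv[0,1])-60
cr=cv2.resize(im[y0:y0+110,x0:x0+120],None,fx=5,fy=5,interpolation=2)
for q in uv[:2]: cv2.circle(cr,tuple(int(v) for v in (q-[x0,y0])*5),3,(0,255,0),-1)
cv2.imwrite("pics/sc1.png",cr)
E
```

```text
[[322.7 269.4]
 [322.8 277.2]
 [322.4 263.5]
 [322.6 278.4]
 [322.1 243.7]]
```

View pics/sc1.png

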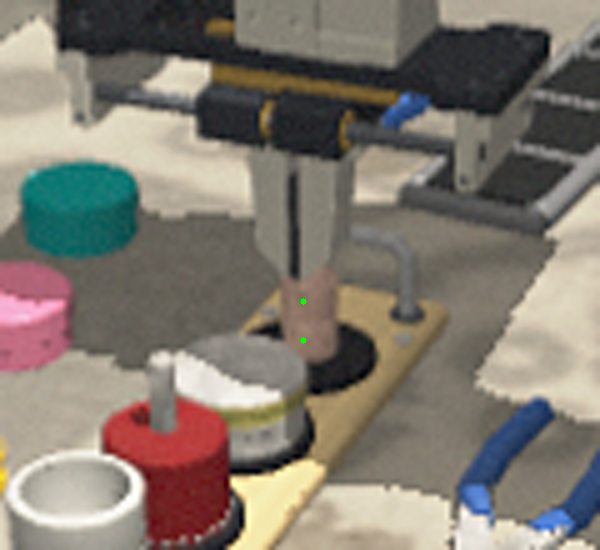

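The picture settles it. The green marks show where the TCP and tips should be, crop (303,300) and (303,340), but the closed tips end at about (298,278), at the coupling's top. The real gripper sits about 30–40 mm higher than reported. I'll measure the offset by touching a mat (z = 12 mm) gently with closed fingers.

```bash
python3 - <<'E'
from h import *
p=read_tcp_pos(); move_linear((p[0],p[1],.13)); m=IT["copper"][3]
move_pose((*m,.10),quat(bo)); move_linear((*m,.015)); f0=read_force()[2]; z=.015
while z>-.035:
    z-=.002; move_linear((*m,z),speed=.05); f=read_force()[2]-f0
    if abs(f)>3: break
print("contact cmd z",z,"read",read_tcp_pos(),"f",f)
move_linear((*m,.10)); open_jaws(); print(read_clock())
E
```

```text
contact cmd z -0.007000000000000001 read [ 0.52240556 -0.10135124 -0.00540366] f 15.234918629735686
21.2167
```

Contact came at a reading of −5.5 mm on a 12 mm surface, so the grasp point is 36.5 mm above the reported TCP. I'll apply that and carry the copper coupling.

```bash
sed -i 's/(\*p,.018+h)/(*p,.018+h-DZ)/; s/(\*m,.06+h)/(*m,.05+h-DZ)/; s/(\*m,.0135+h)/(*m,.0135+h-DZ)/; s/(\*p,.16)/(*p,.12)/; s/(\*p,.17)/(*p,.12)/; s/(\*m,.17)/(*m,.12)/; s/(\*m,.18)/(*m,.12)/' h.py; echo 'DZ=.0365' >> h.py
sed -i 's/(.5265,.108)/(.529,.105)/' h.py
python3 - <<'E'
from h import *
print(where("copper")[1]); carry("copper")
c,im=shot("side"); cv2.imwrite("pics/s3.png",cv2.resize(im[120:330,170:490],None,fx=2.4,fy=2.4))
E
```

```text
[0.52851466 0.10947587]
copper opening 0.0232 expected 0.024
held 0.0232 11.999973803758621
force at set-down [ 0.3 -1.   0.6]
t 29.6833
```

View pics/s3.png

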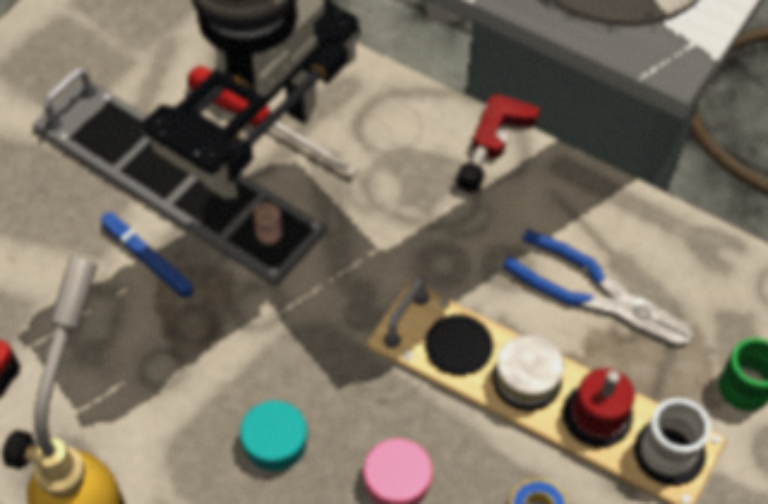

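The copper coupling stands on the farthest mat at crop (268,223). Carrying the other three, stopping if any grasp is wrong.

```bash
sed -i 's/return print("bad grasp - stop")/raise SystemExit("bad grasp")/' h.py
python3 - <<'E'
from h import *
for n in("tin","saw","pipe"): carry(n)
move_pose((.515,-.22,.26),quat(bo)); c,im=shot("wrist"); cv2.imwrite("pics/w5.png",im)
T=np.linalg.inv(c["cam_to_world"])
for n,v in IT.items():
    print(n,"expected top",cv2.projectPoints(np.float64([[*v[3],v[1]-.006]]),cv2.Rodrigues(T[:3,:3])[0],T[:3,3],K(c),np.array([c["k1"],0,0,0]))[0].ravel().round(0))
c,s=shot("side"); cv2.imwrite("pics/s4.png",cv2.resize(s[120:330,170:490],None,fx=2.4,fy=2.4)); print(read_clock())
E
```

```text
tin opening 0.0563 expected 0.057
held 0.0568 19.999993443489075
force at set-down [-0.9 -0.8 -1.3]
t 38.1417
saw opening 0.0473 expected 0.05
held 0.0477 24.99933958053589
force at set-down [ 0.5 -0.4 -2. ]
t 47.4833
pipe opening 0.0477 expected 0.048
held 0.0474 9.999987334012985
force at set-down [ 0.6 -0.4  0.1]
t 57.6583
copper expected top [321.  75.]
tin expected top [321. 151.]
saw expected top [321. 225.]
pipe expected top [321. 294.]
58.45
```

View pics/w5.png

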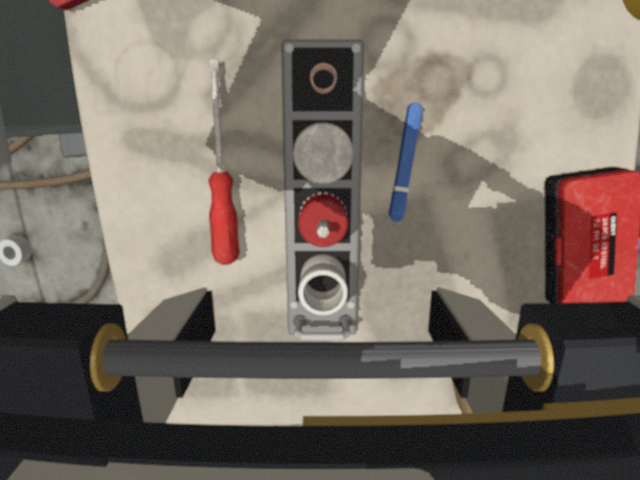

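All four stand on their mats: copper (323,77), tin (323,152), saw (323,221), pipe (322,293). Each is within about 5 px (under 5 mm) of its expected place, upright and released. Handing in.

```bash
python3 -c "
from rig import *
print(close_job(), read_clock())"
```

```text
the job is handed in; nothing more can be done
the job is handed in; nothing more can be done
```

The job is handed in: copper coupling, tin, saw and white pipe coupling stand released on the board in reverse order, upright and within about 5 mm of their mat centres in the last wrist picture at 58 s; the judge's verdict was not shown.

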